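# Fill the condiment caddy for the table

### The job

Get the condiment caddy ready for the table: stand the pepper mill, the mustard jar and the two spice jars upright in its four steel cups, one to a cup and fully down on the cup's floor; the spice jars belong in the two narrow cups, the mill and the mustard jar in the two wide ones. Set them in without dropping them. The clip-top jar of rice and the small white bottle of cleaner do not belong on the table: leave both standing where they are.

Things in the scene. Friction and masses are not known exactly. Their poses are not given: they have to be found in the camera images.
- pepper_mill_mid (a point): Dark wooden pepper mill with a small metal button on top: round, 58 mm diameter at the foot, 170 mm tall. About 180 g. Its fixed head, 49 mm wide, runs from 123 to 159 mm above the foot: grip it there, about 140 mm up. Fits a wide cup. Point: on its axis, half-way up (85 mm above its foot), z up.
- mustard_jar_mid (a point): Round glass jar of yellow mustard with a white screw lid: 59 mm diameter, 103 mm tall, stands upright, about 360 g; best gripped about 80 mm above its foot, above the cup's rim once it stands in a cup. Fits a wide cup only. Point: on its axis, half-way up (51.5 mm above its foot), z up.
- spice_jar_a_mid (a point): Glass spice jar with a printed sleeve and a dark screw cap, the first one of two alike: round, 41 mm diameter, 105 mm tall, straight sides, stands upright, about 110 g. Fits a narrow cup. Point: on its axis, half-way up (52.5 mm above its foot), z up.
- spice_jar_b_mid (a point): Glass spice jar with a printed sleeve and a dark screw cap, the second one of two alike: round, 41 mm diameter, 105 mm tall, straight sides, stands upright, about 110 g. Fits a narrow cup. Point: on its axis, half-way up (52.5 mm above its foot), z up.
- wide_cup_a: Fixed steel cup, open at the top, 82 mm outside, 75 mm inside diameter, 45 mm high, 4 mm floor; origin at the centre of its underside, z up. One of four standing 92 mm apart, 2 x 2, their places changing, on the 8 mm floor of the caddy: a fixed wooden tray 200 mm square, walls 30 mm high, wire handles to 45 mm on two sides, turned up to 0.35 rad. Wide cup: takes the pepper mill or the mustard jar.
- wide_cup_b: Fixed steel cup, open at the top, 82 mm outside, 75 mm inside diameter, 45 mm high, 4 mm floor; origin at the centre of its underside, z up. One of four standing 92 mm apart, 2 x 2, their places changing, on the 8 mm floor of the caddy: a fixed wooden tray 200 mm square, walls 30 mm high, wire handles to 45 mm on two sides, turned up to 0.35 rad. Wide cup: takes the pepper mill or the mustard jar.
- narrow_cup_a: Fixed steel cup, open at the top, 62 mm outside, 55 mm inside diameter, 45 mm high, 4 mm floor; origin at the centre of its underside, z up. One of four standing 92 mm apart, 2 x 2, their places changing, on the 8 mm floor of the caddy: a fixed wooden tray 200 mm square, walls 30 mm high, wire handles to 45 mm on two sides, turned up to 0.35 rad. Narrow cup: takes one spice jar.
- narrow_cup_b: Fixed steel cup, open at the top, 62 mm outside, 55 mm inside diameter, 45 mm high, 4 mm floor; origin at the centre of its underside, z up. One of four standing 92 mm apart, 2 x 2, their places changing, on the 8 mm floor of the caddy: a fixed wooden tray 200 mm square, walls 30 mm high, wire handles to 45 mm on two sides, turned up to 0.35 rad. Narrow cup: takes one spice jar.
- clip_jar_mid (a point): Look-alike, to be left standing: clear storage jar of rice with a white lid held by a wire clip, 75 x 66 x 107 mm, loose. Point: half-way up (53.5 mm above its foot), z up.
- cleaner_bottle_mid (a point): Look-alike, to be left standing: small plain white plastic bottle of sink cleaner with sloping shoulders and a narrow grey ribbed cap, 42 mm diameter, 108 mm tall, loose. Point: on its axis, half-way up (54 mm above its foot), z up.
There are look-alikes about, which are no part of the job. Leave any red look-alike of the part that bears spice_jar_b_mid alone.

How it is judged:
By the outcome, as a careful person would: the job done as asked, in the order asked, and still so for the second after the job is handed in, with the robot touching nothing.
It also fails if it takes over 93 s, if anything falls off the work surface, if the arm or the gripper's body presses on something with over 40 N, if the wrist force passes 120 N, or if a joint passes its speed limit or range.

### The arm

A 7-joint arm with a two-finger parallel gripper is mounted at the origin on a cart in front of the work surface, level with it; the furniture and walls round the work are solid. World frame = base frame: x ahead of the robot, y to its left, z up, the work surface at z = 0. Lengths are in m, angles in rad, forces in N, time in s.
With the tool pointing down it reaches from about 0.4 to 0.875 m from the base axis. Payload 6.5 kg.
Tool frame: the origin (TCP) lies on the front face of the gripper's body, between the roots of the fingers; the fingertips stand 64 mm ahead of it and the grasp point (between the pads) lies 45 mm ahead of it; x points along the fingers, z is the direction in which the jaws open and shut, and the axes are right-handed (so a half turn about x gives the same grasp; the last joint's range is limited). The gripper opens to 88 mm and grips with 3 to 60 N. Pads are 18 mm wide; open, the fingers measure 123 mm over their backs; the gripper's body (75 mm by 187 mm) begins 45 mm behind the grasp point.
Start: joints at [-1.277, 0.536, -0.004, 1.538, 0.003, 1.067, -0.071], TCP at [0.229, 0.608, 0.303] pointing down, gripper open.
Joint ranges: [-2.7, 2.7], [-0.37, 2.16], [-1.27, 1.26], [0.24, 2.4], [-1.31, 4.45], [0.19, 1.91], [-2.76, 2.76]. Speed limits (rad/s): [2.39, 2.39, 3.14, 3.14, 3.14, 3.14, 3.14].

### API

Orientations are given as a rotation vector (axis times angle).
In Python, from workcell import arm, viewer, workorder gives the robot as it stands.
- The arm moves only by the tool apply_moves, never from a script. Its argument "commands" is a list of rows, each an object with "travel": the shift along the tool's x, y, z in mm, a list of three; "rot": the turn, a rotation vector about the tool's x, y, z in rad, a list of three; "fingers": the opening, from 0 (shut) to 1 (fully open). In form: [{"travel": [dx, dy, dz], "rot": [wx, wy, wz], "fingers": fingers}, ...]. A call has 1 to 20 rows; each row is the pose to reach, as a shift and turn from the pose commanded when the call began, along the tool's axes at that moment; what a row does not reach only later rows make up. A row lasts 1/8 s, in which the tool goes at most 62.5 mm and 10.7 degrees, less where a joint would pass 70% of its speed; a pose out of reach is approached as far as the arm can. A call with a gripper value outside its range is refused whole. The fingers move at their own pace and stop on an object; "squeeze" is the grip in N (left out, the last holds). Time passes only in rows, so rows that repeat a pose let the fingers close. It gives the time, the measured TCP pose, the force and the opening at its end, in the units of the state.
- arm.get_obs(): the state, without advancing time (a new reading comes with each control period).
- viewer.capture(name): name is "side" or "top"; returns a dict with "img" (420x560x3 uint8, red, green, blue), "fovy" (degrees; the focal length in pixels is half the picture's height over the tangent of half this angle, whatever the lens; pixels are square), "cx", "cy" (the principal point, pixels), "k1" (the pictures are not rectified: a ray, as slopes to the right and down, at radius r is drawn at 1 + k1 r^2 times it, then the intrinsics apply), "eye" and "rotation" of the camera in the world. Camera axes: x right, y up, looking along -z (the intrinsics and any distortion apply to the point x, -y, -z); pixel columns grow to the right and rows downward; lengths in m; the calibration is good to about 2 mm. A picture is of the moment at which its call begins. There is no depth.
- workorder.hand_in(): hands the job in, once; it reports no verdict.
The state is a dict: "time": time; "joints": joint angles; "qd": joint speeds; "joint_torque": joint torques, N m; "ee_pos": TCP position; "tcp_rot": TCP orientation; "force": force on the tool from outside, world axes, zero at the start; "moment": the same for the moment, N m; "opening": opening from 0.0 (shut) to 1.0 (fully open).
Only numpy, scipy, OpenCV 4.12 (cv2) and the standard library are available. Lean on these libraries where they do the work, as an engineer would, in place of code of your own. Each camera call takes 0.05 s, during which the arm holds its last target. There are 200 camera calls.

## Working session

There is one attempt and no reset: what is moved stays moved. The work goes in short steps, Python scripts to look and compute and a tool call to move; the robot and the scene stay as the last step left them, time stands still between calls to the robot, and variables do not carry over. Pictures are saved under pics/ and viewed, about 12 in all and at most 16, crops included, and the job is handed in when it is done.

Besides the shell and the picture viewer there is one more tool, called as name([rows], argument=value, ...), one row to a line, values as JSON. apply_moves: Moves the arm, as the interface text tells. Its arguments: {"type":"object","properties":{"commands":{"type":"array"},"squeeze":{"type":"number"}},"required":["commands"]}

```bash
ls; mkdir -p pics
cat > h.py <<'E'
import numpy as np, cv2
from scipy.spatial.transform import Rotation as R
from workcell import arm, viewer, workorder
def cap(n):
    c=viewer.capture(n); 
    return c
def save(c,f,crop=None,s=1):
    im=c["img"][:,:,::-1]
    if crop: u0,v0,u1,v1=crop; im=im[v0:v1,u0:u1]
    cv2.imwrite(f,cv2.resize(np.ascontiguousarray(im),None,fx=s,fy=s,interpolation=cv2.INTER_CUBIC))
def K(c):
    f=c["img"].shape[0]/2/np.tan(np.radians(c["fovy"])/2)
    return f
def rot(c):
    r=np.array(c["rotation"]); return r if r.shape==(3,3) else R.from_rotvec(r).as_matrix()
def ray(c,u,v):
    f=K(c); d=np.array([[ [ (u-c["cx"])/f,(v-c["cy"])/f ] ]])
    p=d[0,0]; q=p.copy()
    for _ in range(30): q=p/(1+c["k1"]*(q@q))
    w=rot(c)@np.array([q[0],-q[1],-1]); return np.array(c["eye"]),w
def atz(c,u,v,z):
    e,w=ray(c,u,v); return e+w*(z-e[2])/w[2]
def proj(c,P):
    P=np.atleast_2d(P); q=(P-np.array(c["eye"]))@rot(c); s=np.stack([q[:,0]/-q[:,2],-q[:,1]/-q[:,2]],1)
    s=s*(1+c["k1"]*(s**2).sum(1,keepdims=True)); return s*K(c)+[c["cx"],c["cy"]]
E
python3 - <<'E'
from h import *
for n in("top","side"):
    c=cap(n); save(c,f"pics/{n}0.png",s=1.42)
    print(n,{k:v for k,v in c.items() if k!="img"})
    import pickle; pickle.dump(c,open(n+"0.pkl","wb"))
o=arm.get_obs(); print(o)
E
```

```text
pics
top {'fovy': 47.673866233057424, 'cx': 271.7539388098974, 'cy': 205.1365201118227, 'k1': -0.05577590603678282, 'eye': array([0.28305856, 0.01074035, 1.48716351]), 'rotation': array([ 0.13329192, -0.12225789, -1.54423105])}
side {'fovy': 51.614107145777844, 'cx': 284.42066178321096, 'cy': 208.28523261535636, 'k1': 0.01610261136154411, 'eye': array([0.44161469, 1.36985114, 0.59745002]), 'rotation': array([ 0.05525263, -1.74329392, -2.56517561])}
{'time': 0.1, 'joints': array([-1.27720414,  0.53709845, -0.00444828,  1.53874746,  0.00261468,
        1.06730771, -0.07121849]), 'qd': array([-0.00142567, -0.00198788, -0.00135433, -0.00390843, -0.0001598 ,
        0.00016193,  0.00010575]), 'joint_torque': array([ 2.21326773e-03, -5.72077489e+01,  9.93777215e-01, -2.52230054e+01,
       -5.61652752e-02,  1.34604529e-02,  4.11474298e-05]), 'ee_pos': array([0.22869688, 0.60795999, 0.30193179]), 'tcp_rot': array([-0.94123837,  1.35941226,  0.93961336]), 'force': array([ 0.1493285 ,  0.6039711 , -0.18595649]), 'moment': array([ 0.04624302, -0.0172427 , -0.04649932]), 'opening': 0.997294575115072}
```

View pics/top0.png

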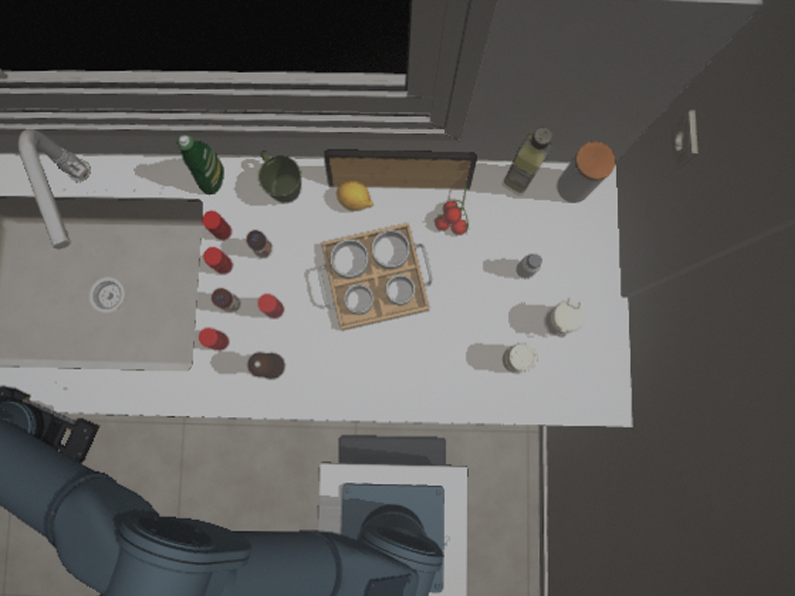

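View pics/side0.png

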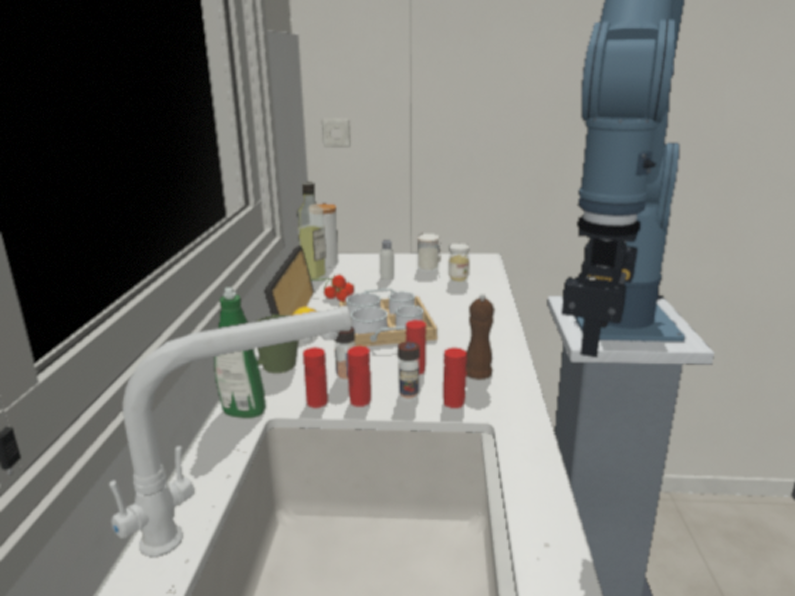

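The candidates, in view pixels on the top picture, are:
- **Spice jars:** dark caps at (258,243) and (225,300). The red cylinders at (216,225), (217,260), (270,306) and (213,338) are look-alikes.
- **Mill:** (266,365).
- **Mustard:** white lid at (519,357). The clip jar is at (563,318) and the cleaner at (530,265).

Next I'll check these in one close crop.

Run:
```python
from h import *; import pickle
c=pickle.load(open("top0.pkl","rb")); d=pickle.load(open("side0.pkl","rb"))
a=cv2.resize(c["img"][140:275,130:310,::-1],None,fx=4.4,fy=4.4,interpolation=cv2.INTER_CUBIC)
cv2.imwrite("pics/topL.png",a)
a=cv2.resize(c["img"][165:275,325:425,::-1],(400,440),interpolation=cv2.INTER_CUBIC)
b=cv2.resize(d["img"][160:270,255:355,::-1],(400,440),interpolation=cv2.INTER_CUBIC)
cv2.imwrite("pics/R.png",np.hstack([a,b]))
```

```text
(no output)
```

View pics/topL.png

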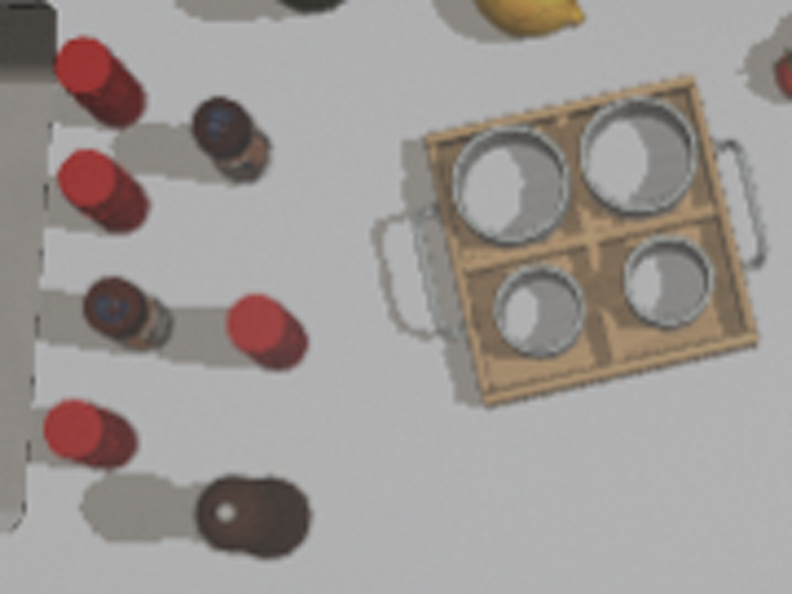

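View pics/R.png

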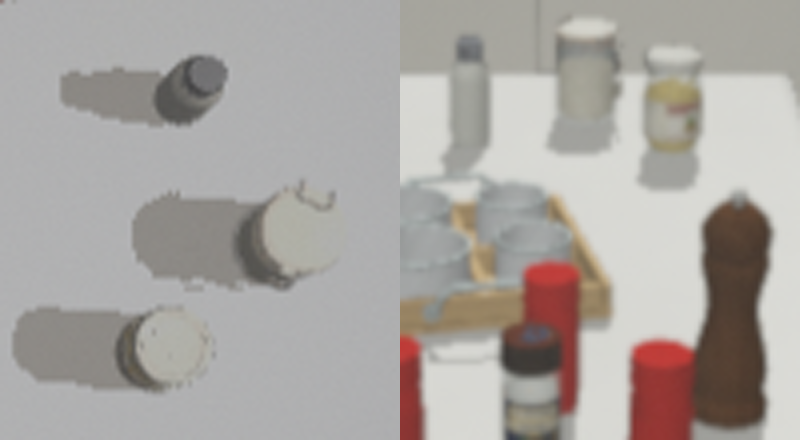

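```bash
cat > m.py <<'E'
from h import *; import pickle
c=pickle.load(open("top0.pkl","rb")); d=pickle.load(open("side0.pkl","rb"))
L=lambda x,y:(130+(x+.5)/4.4-.5,140+(y+.5)/4.4-.5)
Q=lambda x,y:(325+(x+.5)/4-.5,165+(y+.5)/4-.5)
pts=dict(spA=(L(222,127),.105),spB=(L(115,307),.105),red1=(L(83,65),.105),red2=(L(88,177),.105),red3=(L(257,324),.105),red4=(L(75,431),.105),
mill=(L(226,512),.170),must=(Q(172,347),.103),clip=(Q(298,232),.107),clean=(Q(206,75),.108),
w1=(L(510,186),.053),w2=(L(638,156),.053),n1=(L(540,311),.053),n2=(L(668,281),.053),
c1=(L(428,137),.03),c2=(L(693,78),.03),c3=(L(757,340),.03),c4=(L(487,405),.03))
P={k:atz(c,*uv,z) for k,(uv,z) in pts.items()}
E
python3 - <<'E'
from m import *
for k,p in P.items(): print(k,p.round(4),"r",np.hypot(*p[:2]).round(3),"side px*1.42",(proj(d,p)[0]*1.42).round(0), "base",(proj(d,p*[1,1,0])[0]*1.42).round(0))
for a,b in(("w1","w2"),("n1","n2"),("w1","n1"),("w2","n2"),("c1","c2"),("c2","c3")): v=(P[b]-P[a])[:2];print(a,b,np.hypot(*v).round(4),np.degrees(np.arctan2(v[1],v[0])).round(1))
print(sum(P[k] for k in("w1","w2","n1","n2"))/4,sum(P[k] for k in("c1","c2","c3","c4"))/4)
o=arm.get_obs();print(R.from_rotvec(o["tcp_rot"]).as_matrix().round(3))
E
```

```text
spA [0.6157 0.3003 0.105 ] r 0.685 side px*1.42 [345. 328.] base [347. 377.]
spB [0.4902 0.3658 0.105 ] r 0.612 side px*1.42 [408. 344.] base [409. 395.]
red1 [0.6574 0.3987 0.105 ] r 0.769 side px*1.42 [313. 351.] base [317. 402.]
red2 [0.579  0.3899 0.105 ] r 0.698 side px*1.42 [358. 350.] base [360. 401.]
red3 [0.4808 0.2693 0.105 ] r 0.551 side px*1.42 [415. 323.] base [415. 370.]
red4 [0.4061 0.3874 0.105 ] r 0.561 side px*1.42 [455. 351.] base [454. 402.]
mill [0.3515 0.2707 0.17  ] r 0.444 side px*1.42 [483. 293.] base [480. 372.]
must [ 0.3808 -0.2589  0.103 ] r 0.46 side px*1.42 [459. 245.] base [458. 281.]
clip [ 0.4666 -0.3516  0.107 ] r 0.584 side px*1.42 [428. 234.] base [428. 269.]
clean [ 0.5825 -0.2851  0.108 ] r 0.648 side px*1.42 [386. 240.] base [387. 277.]
w1 [0.59   0.1062 0.053 ] r 0.599 side px*1.42 [369. 313.] base [370. 335.]
w2 [0.6135 0.017  0.053 ] r 0.614 side px*1.42 [363. 298.] base [364. 319.]
n1 [0.5018 0.0825 0.053 ] r 0.509 side px*1.42 [409. 310.] base [409. 331.]
n2 [ 0.5249 -0.0059  0.053 ] r 0.525 side px*1.42 [401. 295.] base [401. 316.]
c1 [0.6294 0.1676 0.03  ] r 0.651 side px*1.42 [348. 334.] base [349. 347.]
c2 [ 0.6771 -0.0211  0.03  ] r 0.677 side px*1.42 [340. 301.] base [340. 312.]
c3 [ 0.4881 -0.0695  0.03  ] r 0.493 side px*1.42 [417. 295.] base [417. 306.]
c4 [0.4379 0.1188 0.03  ] r 0.454 side px*1.42 [437. 326.] base [437. 338.]
w1 w2 0.0923 -75.2
n1 n2 0.0913 -75.4
w1 n1 0.0913 -165.0
w2 n2 0.0915 -165.5
c1 c2 0.1947 -75.8
c2 c3 0.195 -165.6
[0.55755632 0.04997048 0.053     ] [0.5581488  0.04894508 0.03      ]
[[-0.    -0.936  0.352]
 [-0.001  0.352  0.936]
 [-1.    -0.    -0.002]]
```

```bash
cat > g.py <<'E'
from m import *
def st():
    o=arm.get_obs(); M=R.from_rotvec(o["tcp_rot"]).as_matrix(); th=np.degrees(np.arctan2(M[1,2],M[0,2]))
    print("t %.2f tcp %s yaw %.2f tilt %.2f F %s open %.1fmm j7 %.2f"%(o["time"],o["ee_pos"].round(4),th,np.degrees(np.arccos(-M[2,0])),o["force"].round(1),o["opening"]*88,o["joints"][6]))
    return o,M,th
def go(*tg):
    "tg: (x,y,tcpz,yaw deg) -> travel mm (tool axes), rot"
    o,M,th=st()
    for x,y,z,yaw in tg:
        d=M.T@(np.array([x,y,z])-o["ee_pos"])*1000
        w=-((yaw-th+180)%360-180)
        Rt=np.array([[0,-np.sin(a:=np.radians(yaw)),np.cos(a)],[0,np.cos(a),np.sin(a)],[-1,0,0]])
        print("travel",d.round(1),"rot",R.from_matrix(M.T@Rt).as_rotvec().round(3))
E
python3 - <<'E'
from g import *
for n,u,v,z in(("mug",280,178,.09),("mugL",280,200,.09),("botbase",215,190,0),("bottop",185,142,.22),("lemon",355,195,.03)): print(n,atz(c,u/1.42,v/1.42,z).round(3))
b=P["spB"]; go((b[0],b[1],.265,50),(b[0],b[1],.125,50))
E
```

```text
mug [0.757 0.258 0.09 ]
mugL [0.707 0.256 0.09 ]
botbase [0.756 0.423 0.   ]
bottop [0.784 0.43  0.22 ]
lemon [0.74  0.098 0.03 ]
t 0.10 tcp [0.2287 0.608  0.3019] yaw 69.39 tilt 0.09 F [ 0.1  0.6 -0.2] open 87.8mm j7 -0.07
travel [  37.2 -330.  -134.6] rot [ 0.338 -0.002  0.   ]
travel [ 177.2 -330.  -134.4] rot [ 0.338 -0.002  0.   ]
```

apply_moves([
  {"travel": [2, -20, -8], "rot": [0.02, 0, 0], "fingers": 0.75},
  {"travel": [6, -60, -24], "rot": [0.06, 0, 0], "fingers": 0.75},
  {"travel": [11, -105, -43], "rot": [0.11, 0, 0], "fingers": 0.75},
  {"travel": [17, -152, -62], "rot": [0.16, 0, 0], "fingers": 0.75},
  {"travel": [22, -200, -81], "rot": [0.21, 0, 0], "fingers": 0.75},
  {"travel": [28, -248, -101], "rot": [0.26, 0, 0], "fingers": 0.75},
  {"travel": [33, -290, -118], "rot": [0.3, 0, 0], "fingers": 0.75},
  {"travel": [36, -317, -129], "rot": [0.33, 0, 0], "fingers": 0.75},
  {"travel": [37, -330, -134.5], "rot": [0.338, 0, 0], "fingers": 0.75},
  {"travel": [37, -330, -134.5], "rot": [0.338, 0, 0], "fingers": 0.75},
  {"travel": [37, -330, -134.5], "rot": [0.338, 0, 0], "fingers": 0.75},
])

```text
time: 1.48
ee_pos: [0.4893, 0.3675, 0.2658]
tcp_rot: [-0.683, 1.461, 0.684]
force: [0.6, 0.4, -0.9]
opening: 0.749
```

Run:
```python
from g import *
b=P["spB"]; go((b[0],b[1],.125,50))
x=cap("top"); save(x,"pics/h1.png",(120,130,320,280),4)
```

```text
t 1.48 tcp [0.4893 0.3675 0.2658] yaw 50.14 tilt 0.06 F [ 0.6  0.4 -0.9] open 65.9mm j7 0.22
travel [140.8  -1.9  -0.8] rot [ 0.002  0.    -0.001]
```

apply_moves([
  {"travel": [10, -1.5, -1], "rot": [0, 0, 0], "fingers": 0.75},
  {"travel": [35, -2, -1], "rot": [0, 0, 0], "fingers": 0.75},
  {"travel": [65, -2, -1], "rot": [0, 0, 0], "fingers": 0.75},
  {"travel": [95, -2, -1], "rot": [0, 0, 0], "fingers": 0.75},
  {"travel": [120, -2, -1], "rot": [0, 0, 0], "fingers": 0.75},
  {"travel": [135, -2, -1], "rot": [0, 0, 0], "fingers": 0.75},
  {"travel": [140, -2, -1], "rot": [0, 0, 0], "fingers": 0.75},
  {"travel": [140, -2, -1], "rot": [0, 0, 0], "fingers": 0.3},
  {"travel": [140, -2, -1], "rot": [0, 0, 0], "fingers": 0.3},
  {"travel": [140, -2, -1], "rot": [0, 0, 0], "fingers": 0.3},
  {"travel": [140, -2, -1], "rot": [0, 0, 0], "fingers": 0.3},
], squeeze=20)

```text
time: 2.9
ee_pos: [0.4917, 0.3646, 0.1265]
tcp_rot: [-0.681, 1.46, 0.682]
force: [0.9, 0.2, 2.9]
opening: 0.453
```

Run:
```python
from g import *
b=P["n1"]; go((b[0],b[1],.275,-30),(b[0],b[1],.275,5))
```

```text
t 2.90 tcp [0.4917 0.3646 0.1265] yaw 50.02 tilt 0.09 F [0.9 0.2 2.9] open 39.9mm j7 0.25
travel [-148.8 -189.  -209.5] rot [ 1.397e+00  2.000e-03 -1.000e-03]
travel [-148.8 -189.  -209.5] rot [ 0.786  0.002 -0.   ]
```

apply_moves([
  {"travel": [-8, 0, 0], "rot": [0, 0, 0], "fingers": 0.3},
  {"travel": [-30, 0, 0], "rot": [0, 0, 0], "fingers": 0.3},
  {"travel": [-60, 0, 0], "rot": [0, 0, 0], "fingers": 0.3},
  {"travel": [-95, 0, 0], "rot": [0, 0, 0], "fingers": 0.3},
  {"travel": [-125, -4, -5], "rot": [0, 0, 0], "fingers": 0.3},
  {"travel": [-142, -18, -20], "rot": [-0.01, 0, 0], "fingers": 0.3},
  {"travel": [-149, -42, -46], "rot": [-0.04, 0, 0], "fingers": 0.3},
  {"travel": [-149, -70, -77], "rot": [-0.07, 0, 0], "fingers": 0.3},
  {"travel": [-149, -100, -110], "rot": [-0.1, 0, 0], "fingers": 0.3},
  {"travel": [-149, -130, -144], "rot": [-0.13, 0, 0], "fingers": 0.3},
  {"travel": [-149, -156, -173], "rot": [-0.15, 0, 0], "fingers": 0.3},
  {"travel": [-149, -175, -194], "rot": [-0.17, 0, 0], "fingers": 0.3},
  {"travel": [-149, -186, -206], "rot": [-0.174, 0, 0], "fingers": 0.3},
  {"travel": [-149, -189, -209.5], "rot": [-0.174, 0, 0], "fingers": 0.3},
  {"travel": [-149, -189, -209.5], "rot": [-0.174, 0, 0], "fingers": 0.3},
  {"travel": [-149, -189, -209.5], "rot": [-0.174, 0, 0], "fingers": 0.3},
])

```text
time: 4.9
ee_pos: [0.5014, 0.0836, 0.2747]
tcp_rot: [-0.816, 1.412, 0.817]
force: [-0.9, -0.5, -1.0]
opening: 0.457
```

Run:
```python
from g import *
b=P["n1"]; go((b[0],b[1],.1385,60))
x=cap("top"); y=cap("side")
a=cv2.resize(x["img"][150:250,200:320,::-1],(480,400)); e=cv2.resize(y["img"][130:250,240:320,::-1],(280,420))[:400]
cv2.imwrite("pics/p1.png",np.hstack([a,e]))
```

```text
t 4.90 tcp [0.5014 0.0836 0.2747] yaw 60.09 tilt 0.03 F [-0.9 -0.5 -1. ] open 40.2mm j7 0.86
travel [136.2  -0.9  -0.8] rot [ 0.002  0.    -0.   ]
```

View pics/p1.png

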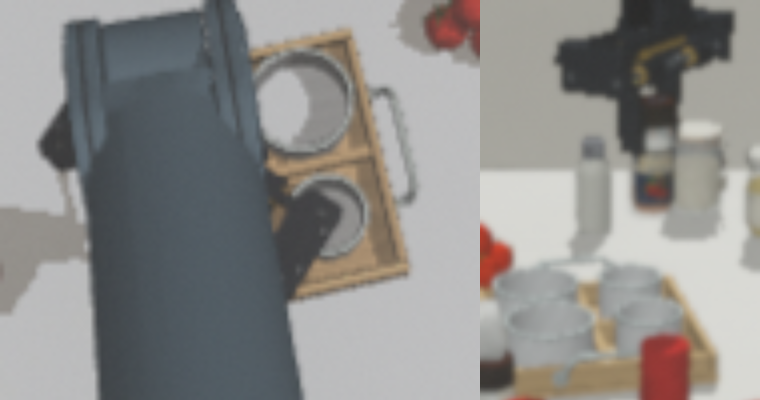

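The jar is held upright above narrow cup n1; in the side crop its foot is at (655,208), in line with the cup at about (648,320). Lowering it now.

apply_moves([
  {"travel": [8, -1, -1], "rot": [0, 0, 0], "fingers": 0.3},
  {"travel": [30, -1, -1], "rot": [0, 0, 0], "fingers": 0.3},
  {"travel": [55, -1, -1], "rot": [0, 0, 0], "fingers": 0.3},
  {"travel": [80, -1, -1], "rot": [0, 0, 0], "fingers": 0.3},
  {"travel": [102, -1, -1], "rot": [0, 0, 0], "fingers": 0.3},
  {"travel": [118, -1, -1], "rot": [0, 0, 0], "fingers": 0.3},
  {"travel": [127, -1, -1], "rot": [0, 0, 0], "fingers": 0.3},
  {"travel": [132, -1, -1], "rot": [0, 0, 0], "fingers": 0.3},
  {"travel": [134, -1, -1], "rot": [0, 0, 0], "fingers": 0.3},
  {"travel": [135, -1, -1], "rot": [0, 0, 0], "fingers": 0.3},
  {"travel": [135, -1, -1], "rot": [0, 0, 0], "fingers": 0.3},
])

```text
time: 6.38
ee_pos: [0.5021, 0.081, 0.1401]
tcp_rot: [-0.815, 1.412, 0.815]
force: [0.6, -0.1, -0.8]
opening: 0.454
```

Run:
```python
from g import *
b=P["n1"]; go((b[0],b[1],.1385,60))
```

```text
t 6.38 tcp [0.5021 0.081  0.1401] yaw 59.99 tilt 0.04 F [ 0.6 -0.1 -0.8] open 40.0mm j7 0.91
travel [1.6 1.  1.2] rot [-0.  0.  0.]
```

apply_moves([
  {"travel": [1, 0, 0], "rot": [0, 0, 0], "fingers": 0.3},
  {"travel": [2, 0, 0], "rot": [0, 0, 0], "fingers": 0.3},
  {"travel": [2, 0, 0], "rot": [0, 0, 0], "fingers": 0.3},
])

```text
time: 6.75
ee_pos: [0.5023, 0.081, 0.1384]
tcp_rot: [-0.815, 1.412, 0.815]
force: [-1.5, -0.3, 5.1]
opening: 0.458
```

Run:
```python
from g import *
st()
```

```text
t 6.75 tcp [0.5023 0.081  0.1384] yaw 59.99 tilt 0.05 F [-1.5 -0.3  5.1] open 40.3mm j7 0.91
```

Run:
```python
from g import *
b=P["spA"]; go((b[0],b[1],.265,28))
```

```text
t 6.75 tcp [0.5023 0.081  0.1384] yaw 59.99 tilt 0.05 F [-1.5 -0.3  5.1] open 40.3mm j7 0.91
travel [-126.5   11.4  246.7] rot [0.558 0.001 0.   ]
```

apply_moves([
  {"travel": [0, 0, 0], "rot": [0, 0, 0], "fingers": 0.7},
  {"travel": [0, 0, 0], "rot": [0, 0, 0], "fingers": 0.7},
  {"travel": [0, 0, 0], "rot": [0, 0, 0], "fingers": 0.7},
  {"travel": [-10, 0, 0], "rot": [0, 0, 0], "fingers": 0.7},
  {"travel": [-40, 0, 0], "rot": [0, 0, 0], "fingers": 0.7},
  {"travel": [-80, 0, 0], "rot": [0, 0, 0], "fingers": 0.7},
  {"travel": [-115, 0, 10], "rot": [0.02, 0, 0], "fingers": 0.75},
  {"travel": [-127, 2, 45], "rot": [0.1, 0, 0], "fingers": 0.75},
  {"travel": [-127, 4, 90], "rot": [0.2, 0, 0], "fingers": 0.75},
  {"travel": [-127, 7, 140], "rot": [0.31, 0, 0], "fingers": 0.75},
  {"travel": [-127, 9, 190], "rot": [0.43, 0, 0], "fingers": 0.75},
  {"travel": [-127, 11, 228], "rot": [0.52, 0, 0], "fingers": 0.75},
  {"travel": [-127, 11, 243], "rot": [0.558, 0, 0], "fingers": 0.75},
  {"travel": [-127, 11, 247], "rot": [0.558, 0, 0], "fingers": 0.75},
  {"travel": [-127, 11, 247], "rot": [0.558, 0, 0], "fingers": 0.75},
  {"travel": [-127, 11, 247], "rot": [0.558, 0, 0], "fingers": 0.75},
])

```text
time: 8.75
ee_pos: [0.6158, 0.2991, 0.265]
tcp_rot: [-0.383, 1.537, 0.382]
force: [-0.2, -0.1, 0.1]
opening: 0.748
```

Run:
```python
from g import *
b=P["spA"]; go((b[0],b[1],.1255,28))
x=cap("top"); y=cap("side")
a=cv2.resize(x["img"][140:240,150:320,::-1],None,fx=3,fy=3); e=cv2.resize(y["img"][180:280,230:320,::-1],None,fx=3,fy=3)
cv2.imwrite("pics/p2.png",np.hstack([a,e]))
```

```text
t 8.75 tcp [0.6158 0.2991 0.265 ] yaw 27.97 tilt 0.02 F [-0.2 -0.1  0.1] open 65.9mm j7 0.11
travel [139.5   1.2   0.5] rot [-0.001 -0.     0.   ]
```

View pics/p2.png

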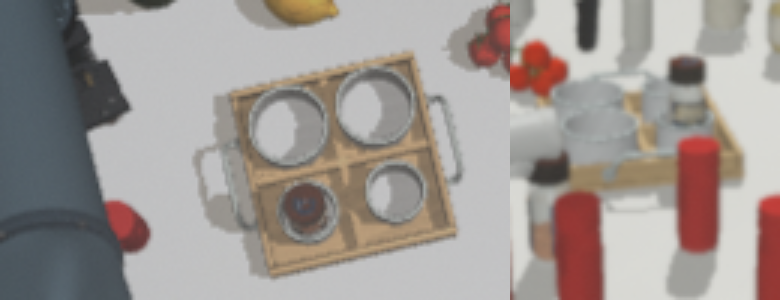

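The first jar stands upright in n1, with its cap at (305,205) in the crop. Next is spice jar A.

apply_moves([
  {"travel": [10, 1, 0.5], "rot": [0, 0, 0], "fingers": 0.75},
  {"travel": [35, 1, 0.5], "rot": [0, 0, 0], "fingers": 0.75},
  {"travel": [65, 1, 0.5], "rot": [0, 0, 0], "fingers": 0.75},
  {"travel": [95, 1, 0.5], "rot": [0, 0, 0], "fingers": 0.75},
  {"travel": [120, 1, 0.5], "rot": [0, 0, 0], "fingers": 0.75},
  {"travel": [135, 1, 0.5], "rot": [0, 0, 0], "fingers": 0.75},
  {"travel": [139.5, 1, 0.5], "rot": [0, 0, 0], "fingers": 0.75},
  {"travel": [139.5, 1, 0.5], "rot": [0, 0, 0], "fingers": 0.3},
  {"travel": [139.5, 1, 0.5], "rot": [0, 0, 0], "fingers": 0.3},
  {"travel": [139.5, 1, 0.5], "rot": [0, 0, 0], "fingers": 0.3},
  {"travel": [139.5, 1, 0.5], "rot": [0, 0, 0], "fingers": 0.3},
], squeeze=20)

```text
time: 10.22
ee_pos: [0.6164, 0.3017, 0.1261]
tcp_rot: [-0.383, 1.535, 0.384]
force: [0.7, 0.4, 3.3]
opening: 0.455
```

Run:
```python
from g import *
b=P["n2"]; go((b[0],b[1],.295,-30))
```

```text
t 10.22 tcp [0.6164 0.3017 0.1261] yaw 28.02 tilt 0.09 F [0.7 0.4 3.3] open 40.0mm j7 0.13
travel [-169.3 -228.5 -225. ] rot [ 1.013e+00  1.000e-03 -1.000e-03]
```

apply_moves([
  {"travel": [-8, 0, 0], "rot": [0, 0, 0], "fingers": 0.3},
  {"travel": [-30, 0, 0], "rot": [0, 0, 0], "fingers": 0.3},
  {"travel": [-60, 0, 0], "rot": [0, 0, 0], "fingers": 0.3},
  {"travel": [-95, 0, 0], "rot": [0, 0, 0], "fingers": 0.3},
  {"travel": [-130, -3, -3], "rot": [0.02, 0, 0], "fingers": 0.3},
  {"travel": [-155, -17, -17], "rot": [0.08, 0, 0], "fingers": 0.3},
  {"travel": [-166, -42, -41], "rot": [0.19, 0, 0], "fingers": 0.3},
  {"travel": [-169, -74, -73], "rot": [0.33, 0, 0], "fingers": 0.3},
  {"travel": [-169, -108, -106], "rot": [0.48, 0, 0], "fingers": 0.3},
  {"travel": [-169, -142, -140], "rot": [0.63, 0, 0], "fingers": 0.3},
  {"travel": [-169, -174, -171], "rot": [0.77, 0, 0], "fingers": 0.3},
  {"travel": [-169, -200, -197], "rot": [0.89, 0, 0], "fingers": 0.3},
  {"travel": [-169, -218, -215], "rot": [0.97, 0, 0], "fingers": 0.3},
  {"travel": [-169, -226, -223], "rot": [1.013, 0, 0], "fingers": 0.3},
  {"travel": [-169, -228.5, -225], "rot": [1.013, 0, 0], "fingers": 0.3},
  {"travel": [-169, -228.5, -225], "rot": [1.013, 0, 0], "fingers": 0.3},
  {"travel": [-169, -228.5, -225], "rot": [1.013, 0, 0], "fingers": 0.3},
])

```text
time: 12.35
ee_pos: [0.5248, -0.0049, 0.2941]
tcp_rot: [0.409, 1.532, -0.409]
force: [-0.6, 0.4, -0.5]
opening: 0.454
```

Run:
```python
from g import *
b=P["n2"]; go((b[0],b[1],.1381,-30))
```

```text
t 12.35 tcp [ 0.5248 -0.0049  0.2941] yaw -29.90 tilt 0.01 F [-0.6  0.4 -0.5] open 40.0mm j7 -0.36
travel [156.   -0.8   0.6] rot [ 0.002 -0.    -0.   ]
```

apply_moves([
  {"travel": [8, -1, 0.5], "rot": [0, 0, 0], "fingers": 0.3},
  {"travel": [30, -1, 0.5], "rot": [0, 0, 0], "fingers": 0.3},
  {"travel": [60, -1, 0.5], "rot": [0, 0, 0], "fingers": 0.3},
  {"travel": [90, -1, 0.5], "rot": [0, 0, 0], "fingers": 0.3},
  {"travel": [115, -1, 0.5], "rot": [0, 0, 0], "fingers": 0.3},
  {"travel": [134, -1, 0.5], "rot": [0, 0, 0], "fingers": 0.3},
  {"travel": [146, -1, 0.5], "rot": [0, 0, 0], "fingers": 0.3},
  {"travel": [152, -1, 0.5], "rot": [0, 0, 0], "fingers": 0.3},
  {"travel": [154, -1, 0.5], "rot": [0, 0, 0], "fingers": 0.3},
  {"travel": [155, -1, 0.5], "rot": [0, 0, 0], "fingers": 0.3},
  {"travel": [156, -1, 0.5], "rot": [0, 0, 0], "fingers": 0.3},
  {"travel": [156, -1, 0.5], "rot": [0, 0, 0], "fingers": 0.3},
])

```text
time: 13.85
ee_pos: [0.5246, -0.0071, 0.1384]
tcp_rot: [0.411, 1.531, -0.41]
force: [-0.7, 0.2, -0.6]
opening: 0.458
```

Run:
```python
from g import *
b=P["n2"]; go((b[0],b[1],.1381,-30))
```

```text
t 13.85 tcp [ 0.5246 -0.0071  0.1384] yaw -30.02 tilt 0.02 F [-0.7  0.2 -0.6] open 40.3mm j7 -0.20
travel [ 0.3  1.2 -0.3] rot [-0.  0. -0.]
```

apply_moves([
  {"travel": [1, 0, 0], "rot": [0, 0, 0], "fingers": 0.3},
  {"travel": [1, 0, 0], "rot": [0, 0, 0], "fingers": 0.3},
])

```text
time: 14.1
ee_pos: [0.5248, -0.0071, 0.1379]
tcp_rot: [0.411, 1.531, -0.41]
force: [-1.0, 0.7, 7.0]
opening: 0.46
```

Run:
```python
from g import *
b=P["must"]; go((b[0],b[1],.265,-30))
```

```text
t 14.10 tcp [ 0.5248 -0.0071  0.1379] yaw -30.03 tilt 0.05 F [-1.   0.7  7. ] open 40.4mm j7 -0.20
travel [-127.3 -290.     1.3] rot [-0.     0.    -0.001]
```

apply_moves([
  {"travel": [0, 0, 0], "rot": [0, 0, 0], "fingers": 0.7},
  {"travel": [0, 0, 0], "rot": [0, 0, 0], "fingers": 0.7},
  {"travel": [0, 0, 0], "rot": [0, 0, 0], "fingers": 0.7},
  {"travel": [-10, 0, 0], "rot": [0, 0, 0], "fingers": 0.7},
  {"travel": [-40, 0, 0], "rot": [0, 0, 0], "fingers": 0.7},
  {"travel": [-80, 0, 0], "rot": [0, 0, 0], "fingers": 0.7},
  {"travel": [-115, -12, 0], "rot": [-0.04, 0, 0], "fingers": 0.95},
  {"travel": [-127, -47, 0], "rot": [-0.14, 0, 0], "fingers": 0.95},
  {"travel": [-127, -97, 0], "rot": [-0.29, 0, 0], "fingers": 0.95},
  {"travel": [-127, -147, 0], "rot": [-0.44, 0, 0], "fingers": 0.95},
  {"travel": [-127, -197, 1], "rot": [-0.6, 0, 0], "fingers": 0.95},
  {"travel": [-127, -245, 1], "rot": [-0.74, 0, 0], "fingers": 0.95},
  {"travel": [-127, -276, 1], "rot": [-0.84, 0, 0], "fingers": 0.95},
  {"travel": [-127, -288, 1], "rot": [-0.873, 0, 0], "fingers": 0.95},
  {"travel": [-127, -290, 1], "rot": [-0.873, 0, 0], "fingers": 0.95},
  {"travel": [-127, -290, 1], "rot": [-0.873, 0, 0], "fingers": 0.95},
  {"travel": [-127, -290, 1], "rot": [-0.873, 0, 0], "fingers": 0.95},
])

```text
time: 16.23
ee_pos: [0.3807, -0.258, 0.2643]
tcp_rot: [-0.275, 1.553, 0.275]
force: [-0.4, 0.5, 0.0]
opening: 0.953
```

Run:
```python
from g import *
b=P["must"]; go((b[0],b[1],.1255,20))
x=cap("top"); y=cap("side")
a=cv2.resize(x["img"][140:280,210:430,::-1],None,fx=2.2,fy=2.2); e=cv2.resize(y["img"][150:290,230:360,::-1],None,fx=2.2,fy=2.2)
cv2.imwrite("pics/p3.png",np.hstack([a,e]))
```

```text
t 16.23 tcp [ 0.3807 -0.258   0.2643] yaw 20.06 tilt 0.01 F [-0.4  0.5  0. ] open 83.8mm j7 1.03
travel [138.8  -0.9  -0.3] rot [ 0.001  0.    -0.   ]
```

View pics/p3.png

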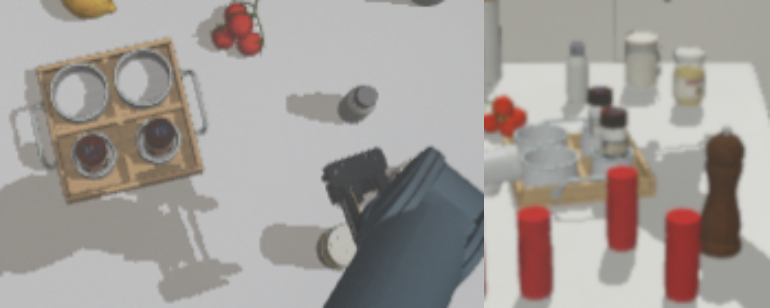

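Both spice jars stand in the narrow cups, with caps at (92,150) and (158,135). The gripper is over the mustard lid at (338,245). Lowering to grip the mustard jar.

apply_moves([
  {"travel": [10, -1, 0], "rot": [0, 0, 0], "fingers": 0.95},
  {"travel": [35, -1, 0], "rot": [0, 0, 0], "fingers": 0.95},
  {"travel": [65, -1, 0], "rot": [0, 0, 0], "fingers": 0.95},
  {"travel": [95, -1, 0], "rot": [0, 0, 0], "fingers": 0.95},
  {"travel": [120, -1, 0], "rot": [0, 0, 0], "fingers": 0.95},
  {"travel": [134, -1, 0], "rot": [0, 0, 0], "fingers": 0.95},
  {"travel": [139, -1, 0], "rot": [0, 0, 0], "fingers": 0.95},
  {"travel": [139, -1, 0], "rot": [0, 0, 0], "fingers": 0.5},
  {"travel": [139, -1, 0], "rot": [0, 0, 0], "fingers": 0.5},
  {"travel": [139, -1, 0], "rot": [0, 0, 0], "fingers": 0.5},
  {"travel": [139, -1, 0], "rot": [0, 0, 0], "fingers": 0.5},
], squeeze=32)

```text
time: 17.7
ee_pos: [0.3808, -0.2599, 0.1257]
tcp_rot: [-0.274, 1.553, 0.273]
force: [-1.8, -0.6, 5.1]
opening: 0.638
```

Run:
```python
from g import *
b=P["w2"]; go((b[0],b[1],.295,60))
```

```text
t 17.70 tcp [ 0.3808 -0.2599  0.1257] yaw 19.99 tilt 0.05 F [-1.8 -0.6  5.1] open 56.2mm j7 1.20
travel [-169.2  180.6  313.4] rot [-0.698  0.     0.001]
```

apply_moves([
  {"travel": [-6, 0, 0], "rot": [0, 0, 0], "fingers": 0.5},
  {"travel": [-22, 0, 0], "rot": [0, 0, 0], "fingers": 0.5},
  {"travel": [-50, 0, 0], "rot": [0, 0, 0], "fingers": 0.5},
  {"travel": [-80, 0, 0], "rot": [0, 0, 0], "fingers": 0.5},
  {"travel": [-112, 2, 3], "rot": [0, 0, 0], "fingers": 0.5},
  {"travel": [-140, 9, 16], "rot": [-0.03, 0, 0], "fingers": 0.5},
  {"travel": [-160, 23, 40], "rot": [-0.09, 0, 0], "fingers": 0.5},
  {"travel": [-169, 43, 75], "rot": [-0.17, 0, 0], "fingers": 0.5},
  {"travel": [-169, 66, 114], "rot": [-0.25, 0, 0], "fingers": 0.5},
  {"travel": [-169, 89, 154], "rot": [-0.34, 0, 0], "fingers": 0.5},
  {"travel": [-169, 112, 194], "rot": [-0.43, 0, 0], "fingers": 0.5},
  {"travel": [-169, 135, 234], "rot": [-0.52, 0, 0], "fingers": 0.5},
  {"travel": [-169, 155, 269], "rot": [-0.6, 0, 0], "fingers": 0.5},
  {"travel": [-169, 170, 295], "rot": [-0.66, 0, 0], "fingers": 0.5},
  {"travel": [-169, 178, 309], "rot": [-0.69, 0, 0], "fingers": 0.5},
  {"travel": [-169, 180.5, 313.5], "rot": [-0.698, 0, 0], "fingers": 0.5},
  {"travel": [-169, 180.5, 313.5], "rot": [-0.698, 0, 0], "fingers": 0.5},
  {"travel": [-169, 180.5, 313.5], "rot": [-0.698, 0, 0], "fingers": 0.5},
])

```text
time: 19.95
ee_pos: [0.6129, 0.0158, 0.2943]
tcp_rot: [-0.814, 1.414, 0.814]
force: [0.9, 0.1, -3.4]
opening: 0.635
```

Run:
```python
from g import *
b=P["w2"]; go((b[0],b[1],.1377,60))
```

```text
t 19.95 tcp [0.6129 0.0158 0.2943] yaw 59.87 tilt 0.05 F [ 0.9  0.1 -3.4] open 55.8mm j7 1.06
travel [156.6   0.    1.4] rot [-0.002 -0.001 -0.   ]
```

apply_moves([
  {"travel": [8, 0, 1], "rot": [0, 0, 0], "fingers": 0.5},
  {"travel": [30, 0, 1], "rot": [0, 0, 0], "fingers": 0.5},
  {"travel": [60, 0, 1], "rot": [0, 0, 0], "fingers": 0.5},
  {"travel": [90, 0, 1], "rot": [0, 0, 0], "fingers": 0.5},
  {"travel": [115, 0, 1], "rot": [0, 0, 0], "fingers": 0.5},
  {"travel": [134, 0, 1], "rot": [0, 0, 0], "fingers": 0.5},
  {"travel": [146, 0, 1], "rot": [0, 0, 0], "fingers": 0.5},
  {"travel": [152, 0, 1], "rot": [0, 0, 0], "fingers": 0.5},
  {"travel": [154, 0, 1], "rot": [0, 0, 0], "fingers": 0.5},
  {"travel": [155, 0, 1], "rot": [0, 0, 0], "fingers": 0.5},
  {"travel": [156, 0, 1], "rot": [0, 0, 0], "fingers": 0.5},
  {"travel": [156, 0, 1], "rot": [0, 0, 0], "fingers": 0.5},
])

```text
time: 21.45
ee_pos: [0.6141, 0.0181, 0.1385]
tcp_rot: [-0.815, 1.412, 0.815]
force: [0.9, 0.6, -3.7]
opening: 0.633
```

Run:
```python
from g import *
b=P["w2"]; go((b[0],b[1],.1377,60))
```

```text
t 21.45 tcp [0.6141 0.0181 0.1385] yaw 59.99 tilt 0.03 F [ 0.9  0.6 -3.7] open 55.7mm j7 1.10
travel [ 0.8 -0.  -1.3] rot [-0.  0.  0.]
```

apply_moves([
  {"travel": [1, 0, 0], "rot": [0, 0, 0], "fingers": 0.5},
  {"travel": [1.5, 0, 0], "rot": [0, 0, 0], "fingers": 0.5},
  {"travel": [1.5, 0, 0], "rot": [0, 0, 0], "fingers": 0.5},
])

```text
time: 21.82
ee_pos: [0.6143, 0.018, 0.1378]
tcp_rot: [-0.815, 1.412, 0.815]
force: [-3.1, -0.2, 5.6]
opening: 0.636
```

Run:
```python
from g import *
b=P["mill"]; go((b[0],b[1],.325,60))
```

```text
t 21.82 tcp [0.6143 0.018  0.1378] yaw 59.98 tilt 0.04 F [-3.1 -0.2  5.6] open 56.0mm j7 1.10
travel [-187.3  353.8   87.4] rot [-0.     0.001  0.001]
```

apply_moves([
  {"travel": [0, 0, 0], "rot": [0, 0, 0], "fingers": 0.88},
  {"travel": [0, 0, 0], "rot": [0, 0, 0], "fingers": 0.88},
  {"travel": [0, 0, 0], "rot": [0, 0, 0], "fingers": 0.88},
  {"travel": [-10, 0, 0], "rot": [0, 0, 0], "fingers": 0.88},
  {"travel": [-40, 0, 0], "rot": [0, 0, 0], "fingers": 0.88},
  {"travel": [-80, 0, 0], "rot": [0, 0, 0], "fingers": 0.88},
  {"travel": [-125, 5, 1], "rot": [0, 0, 0], "fingers": 0.88},
  {"travel": [-160, 35, 9], "rot": [0, 0, 0], "fingers": 0.88},
  {"travel": [-180, 80, 20], "rot": [0, 0, 0], "fingers": 0.88},
  {"travel": [-187, 130, 32], "rot": [0, 0, 0], "fingers": 0.88},
  {"travel": [-187, 185, 46], "rot": [0, 0, 0], "fingers": 0.88},
  {"travel": [-187, 240, 59], "rot": [0, 0, 0], "fingers": 0.88},
  {"travel": [-187, 290, 72], "rot": [0, 0, 0], "fingers": 0.88},
  {"travel": [-187, 330, 82], "rot": [0, 0, 0], "fingers": 0.88},
  {"travel": [-187, 349, 86], "rot": [0, 0, 0], "fingers": 0.88},
  {"travel": [-187, 354, 87.5], "rot": [0, 0, 0], "fingers": 0.88},
  {"travel": [-187, 354, 87.5], "rot": [0, 0, 0], "fingers": 0.88},
  {"travel": [-187, 354, 87.5], "rot": [0, 0, 0], "fingers": 0.88},
])

```text
time: 24.08
ee_pos: [0.352, 0.2701, 0.3238]
tcp_rot: [-0.814, 1.413, 0.814]
force: [-0.5, -0.4, 0.2]
opening: 0.879
```

Run:
```python
from g import *
b=P["mill"]; go((b[0],b[1],.1855,60))
x=cap("top"); y=cap("side")
a=cv2.resize(x["img"][140:280,150:370,::-1],None,fx=2.2,fy=2.2); e=cv2.resize(y["img"][150:290,230:360,::-1],None,fx=2.2,fy=2.2)
cv2.imwrite("pics/p4.png",np.hstack([a,e]))
```

```text
t 24.07 tcp [0.352  0.2701 0.3238] yaw 59.88 tilt 0.02 F [-0.5 -0.4  0.2] open 77.4mm j7 0.30
travel [138.3   0.7   0.3] rot [-0.002  0.     0.   ]
```

View pics/p4.png

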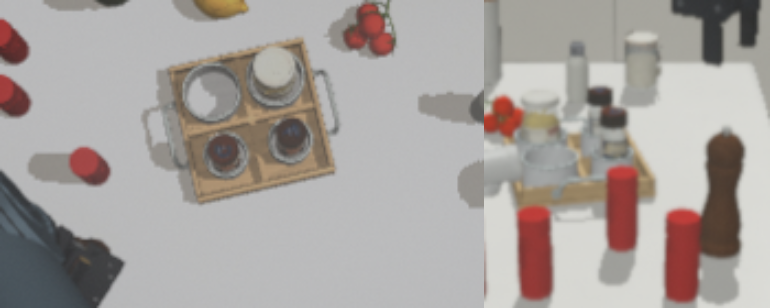

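The mustard jar stands in w2 (lid at (275,70)), and the gripper is above the mill (720,135 in the side half). Lowering to grip the mill's head.

apply_moves([
  {"travel": [10, 0.5, 0], "rot": [0, 0, 0], "fingers": 0.88},
  {"travel": [35, 0.5, 0], "rot": [0, 0, 0], "fingers": 0.88},
  {"travel": [65, 0.5, 0], "rot": [0, 0, 0], "fingers": 0.88},
  {"travel": [95, 0.5, 0], "rot": [0, 0, 0], "fingers": 0.88},
  {"travel": [120, 0.5, 0], "rot": [0, 0, 0], "fingers": 0.88},
  {"travel": [134, 0.5, 0], "rot": [0, 0, 0], "fingers": 0.88},
  {"travel": [138, 0.5, 0], "rot": [0, 0, 0], "fingers": 0.88},
  {"travel": [138, 0.5, 0], "rot": [0, 0, 0], "fingers": 0.4},
  {"travel": [138, 0.5, 0], "rot": [0, 0, 0], "fingers": 0.4},
  {"travel": [138, 0.5, 0], "rot": [0, 0, 0], "fingers": 0.4},
  {"travel": [138, 0.5, 0], "rot": [0, 0, 0], "fingers": 0.4},
], squeeze=25)

```text
time: 25.55
ee_pos: [0.3511, 0.2715, 0.1863]
tcp_rot: [-0.815, 1.411, 0.815]
force: [-0.1, -0.4, 3.0]
opening: 0.536
```

Run:
```python
from g import *
b=P["w1"]; go((b[0],b[1],.345,60))
```

```text
t 25.55 tcp [0.3511 0.2715 0.1863] yaw 59.99 tilt 0.08 F [-0.1 -0.4  3. ] open 47.2mm j7 0.33
travel [-158.6 -289.5  -23.4] rot [-0.     0.001  0.   ]
```

apply_moves([
  {"travel": [-6, 0, 0], "rot": [0, 0, 0], "fingers": 0.4},
  {"travel": [-22, 0, 0], "rot": [0, 0, 0], "fingers": 0.4},
  {"travel": [-50, 0, 0], "rot": [0, 0, 0], "fingers": 0.4},
  {"travel": [-80, 0, 0], "rot": [0, 0, 0], "fingers": 0.4},
  {"travel": [-112, 0, 0], "rot": [0, 0, 0], "fingers": 0.4},
  {"travel": [-138, -5, 0], "rot": [0, 0, 0], "fingers": 0.4},
  {"travel": [-153, -22, -2], "rot": [0, 0, 0], "fingers": 0.4},
  {"travel": [-158, -52, -4], "rot": [0, 0, 0], "fingers": 0.4},
  {"travel": [-158, -90, -7], "rot": [0, 0, 0], "fingers": 0.4},
  {"travel": [-158, -130, -10], "rot": [0, 0, 0], "fingers": 0.4},
  {"travel": [-158, -170, -14], "rot": [0, 0, 0], "fingers": 0.4},
  {"travel": [-158, -210, -17], "rot": [0, 0, 0], "fingers": 0.4},
  {"travel": [-158, -245, -20], "rot": [0, 0, 0], "fingers": 0.4},
  {"travel": [-158, -270, -22], "rot": [0, 0, 0], "fingers": 0.4},
  {"travel": [-158, -284, -23], "rot": [0, 0, 0], "fingers": 0.4},
  {"travel": [-158, -289.5, -23.5], "rot": [0, 0, 0], "fingers": 0.4},
  {"travel": [-158, -289.5, -23.5], "rot": [0, 0, 0], "fingers": 0.4},
  {"travel": [-158, -289.5, -23.5], "rot": [0, 0, 0], "fingers": 0.4},
  {"travel": [-158, -289.5, -23.5], "rot": [0, 0, 0], "fingers": 0.4},
])

```text
time: 27.92
ee_pos: [0.5893, 0.1066, 0.3438]
tcp_rot: [-0.816, 1.412, 0.816]
force: [0.1, 0.2, -1.6]
opening: 0.539
```

Run:
```python
from g import *
b=P["w1"]; go((b[0],b[1],.1983,60))
y=cap("side")
cv2.imwrite("pics/p5.png",cv2.resize(y["img"][80:280,220:360,::-1],None,fx=3,fy=3))
p=P["w1"]
for z in(.053,.158,.328): print(z,((proj(y,[p[0],p[1],z])[0]-[220,80])*3).round(0))
```

```text
t 27.93 tcp [0.5893 0.1066 0.3438] yaw 60.05 tilt 0.02 F [ 0.1  0.2 -1.6] open 47.4mm j7 0.89
travel [145.5  -0.8  -0. ] rot [ 0.001  0.    -0.   ]
0.053 [120. 422.]
0.158 [117. 329.]
0.328 [112. 165.]
```

View pics/p5.png

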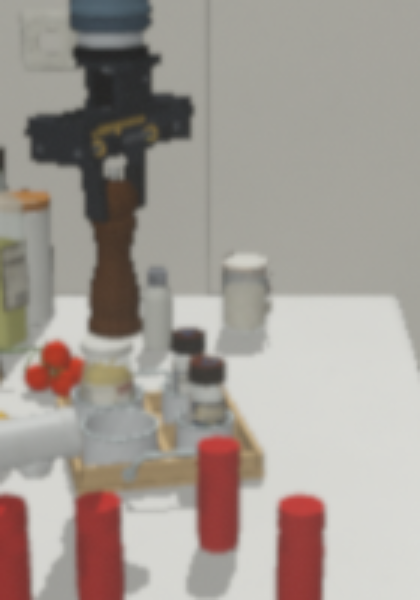

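The mill hangs upright over w1, with its foot at (115,328) where (117,329) was predicted.

apply_moves([
  {"travel": [8, -1, 0], "rot": [0, 0, 0], "fingers": 0.4},
  {"travel": [28, -1, 0], "rot": [0, 0, 0], "fingers": 0.4},
  {"travel": [55, -1, 0], "rot": [0, 0, 0], "fingers": 0.4},
  {"travel": [82, -1, 0], "rot": [0, 0, 0], "fingers": 0.4},
  {"travel": [106, -1, 0], "rot": [0, 0, 0], "fingers": 0.4},
  {"travel": [124, -1, 0], "rot": [0, 0, 0], "fingers": 0.4},
  {"travel": [135, -1, 0], "rot": [0, 0, 0], "fingers": 0.4},
  {"travel": [141, -1, 0], "rot": [0, 0, 0], "fingers": 0.4},
  {"travel": [143.5, -1, 0], "rot": [0, 0, 0], "fingers": 0.4},
  {"travel": [145, -1, 0], "rot": [0, 0, 0], "fingers": 0.4},
  {"travel": [145, -1, 0], "rot": [0, 0, 0], "fingers": 0.4},
])

```text
time: 29.35
ee_pos: [0.5908, 0.1055, 0.1991]
tcp_rot: [-0.815, 1.412, 0.815]
force: [-0.4, 0.2, -1.7]
opening: 0.531
```

Run:
```python
from g import *
b=P["w1"]; go((b[0],b[1],.1983,60))
```

```text
t 29.35 tcp [0.5908 0.1055 0.1991] yaw 59.99 tilt 0.04 F [-0.4  0.2 -1.7] open 46.8mm j7 0.93
travel [0.8 1.  0.2] rot [-0.     0.001  0.001]
```

apply_moves([
  {"travel": [1, 0, 0], "rot": [0, 0, 0], "fingers": 0.4},
  {"travel": [1.5, 0, 0], "rot": [0, 0, 0], "fingers": 0.4},
  {"travel": [1.5, 0, 0], "rot": [0, 0, 0], "fingers": 0.4},
])

```text
time: 29.72
ee_pos: [0.5912, 0.1055, 0.1983]
tcp_rot: [-0.816, 1.411, 0.815]
force: [-1.1, -0.6, 5.4]
opening: 0.537
```

Contact at 5.4 N, so I'll release, lift and back away clear of the view.

apply_moves([
  {"travel": [0, 0, 0], "rot": [0, 0, 0], "fingers": 0.85},
  {"travel": [0, 0, 0], "rot": [0, 0, 0], "fingers": 0.85},
  {"travel": [0, 0, 0], "rot": [0, 0, 0], "fingers": 0.85},
  {"travel": [-8, 0, 0], "rot": [0, 0, 0], "fingers": 0.85},
  {"travel": [-30, 0, 0], "rot": [0, 0, 0], "fingers": 0.85},
  {"travel": [-65, 0, 0], "rot": [0, 0, 0], "fingers": 0.85},
  {"travel": [-105, 0, 0], "rot": [0, 0, 0], "fingers": 0.85},
  {"travel": [-140, 20, 0], "rot": [0, 0, 0], "fingers": 0.85},
  {"travel": [-150, 65, 0], "rot": [0, 0, 0], "fingers": 0.85},
  {"travel": [-150, 115, 10], "rot": [0, 0, 0], "fingers": 0.85},
  {"travel": [-150, 165, 20], "rot": [0, 0, 0], "fingers": 0.85},
  {"travel": [-150, 215, 40], "rot": [0, 0, 0], "fingers": 0.85},
  {"travel": [-150, 260, 60], "rot": [0, 0, 0], "fingers": 0.85},
  {"travel": [-150, 290, 80], "rot": [0, 0, 0], "fingers": 0.85},
  {"travel": [-150, 300, 90], "rot": [0, 0, 0], "fingers": 0.85},
  {"travel": [-150, 300, 90], "rot": [0, 0, 0], "fingers": 0.85},
])

```text
time: 31.72
ee_pos: [0.3762, 0.3334, 0.3474]
tcp_rot: [-0.816, 1.412, 0.815]
force: [0.2, -0.6, 0.1]
opening: 0.848
```

Run:
```python
from g import *
st(); x=cap("top"); y=cap("side")
a=cv2.resize(x["img"][130:275,210:430,::-1],None,fx=2.2,fy=2.2); e=cv2.resize(y["img"][145:290,230:360,::-1],None,fx=2.2,fy=2.2)
cv2.imwrite("pics/p6.png",np.hstack([a,e]))
for n,h in(("w1",.182),("w2",.115),("n1",.117),("n2",.117)):
    p=P[n]; print(n,"top",((proj(x,[*p[:2],h])[0]-[210,130])*2.2).round(),"side",((proj(y,[*p[:2],h])[0]-[230,145])*2.2+[484,0]).round())
```

```text
t 31.73 tcp [0.3762 0.3334 0.3474] yaw 60.02 tilt 0.03 F [ 0.2 -0.6  0.1] open 74.6mm j7 0.26
w1 top [72. 93.] side [547.  82.]
w2 top [142.  89.] side [540. 105.]
n1 top [ 91. 169.] side [612. 120.]
n2 top [158. 154.] side [599. 100.]
```

View pics/p6.png

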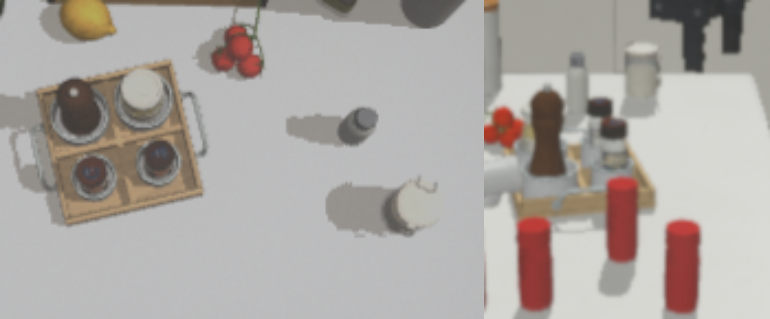

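All four tops match the positions predicted for standing on the cup floors: mill button (74,92), mustard lid (143,86), spice caps (94,170) and (158,155). The clip jar at (412,203) and the cleaner at (362,122) still stand.

```bash
python3 -c "
from h import *
print(workorder.hand_in())"
```

```text
the job is handed in; nothing more can be done
None
```

The caddy is ready: the two spice jars stand in the narrow cups, the mustard jar and the pepper mill in the wide ones. I handed the job in at about 32 s of the 93 s allowed.

- **Placing:** I lowered each piece until the cup floor pushed back with about 5–7 N at the expected height, and only then released it. The task gives no order, so I did the tall mill last to keep it out of the gripper's way.
- **Last checks:** The final top and side pictures show all four upright, with their tops within a few picture pixels of where they should be when fully down. The clip-top jar, the cleaner and the red look-alikes in view are still standing, and the gripper was clear with almost no force on it.
- **Disagreements:** No check failed. The mustard jar measured 56 mm at the grip against the 59 mm given, but it held firmly. The hand-in gave no verdict.

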